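# Set the lens barrels in their plywood rings

### The arm

A 6-joint arm with a two-finger parallel gripper is mounted at the origin on the work surface. World frame = base frame: x ahead of the robot, y to its left, z up, the work surface at z = 0. Lengths are in m, angles in rad, forces in N, time in s.
With the tool pointing down it reaches from about 0.25 to 0.725 m from the base axis. Payload 4 kg.
Tool frame: the origin (TCP) lies where the fingers leave the gripper's body, on its centre line; the fingertips stand 73 mm ahead of it and the grasp point (between the pads) lies 54 mm ahead of it (bot.tips_ahead is the z of the fingertips in the tool frame, in m); z points along the fingers, y is the direction in which the jaws open and shut (so a half turn about z gives the same grasp; the last joint's range is limited). The gripper opens to 85 mm and grips with 20 to 120 N. Pads are 22 mm wide; open, the fingers measure 114 mm over their backs; the gripper's body (76 mm by 85 mm) begins 54 mm behind the grasp point. The pads swing forward as they close: fully open they stand 13 mm farther back than shut.
Start: joints at [1.307, 0.241, 0.005, 1.335, 0, 1.571], TCP at [0.13, 0.483, 0.304] pointing down, gripper open.
Joint ranges: [-2.72, 2.72], [-1.05, 1.87], [-1.09, 1.28], [-1.99, 2.15], [-1.42, 1.44], [-3.14, 3.14]. Speed limits (rad/s): [2.79, 2.79, 3.14, 3.14, 3.14, 3.14].

### API

Orientations are given as a unit quaternion [x, y, z, w].
In Python, from workcell import readout, camera, get_calibration, order, bot gives the robot as it stands.
- The arm moves only by the tool send_rows, never from a script. Its argument "moves" is a list of rows, each a list of 3 entries, a list of its own where there are three numbers: the shift along the tool's x, y, z in mm, then the turn, a rotation vector about the tool's x, y, z in rad, then the finger opening in mm, from 0 to 85.4. In form: [[[dx, dy, dz], [ax, ay, az], grip], ...]. A call has 1 to 12 rows; each row is the pose to reach, as a shift and turn from the pose measured when the call began, along the tool's axes at that moment; what a row does not reach only later rows make up. A row lasts 1/12 s, in which the tool goes at most 41.7 mm and 7.16 degrees, less where a joint would pass 70% of its speed; a pose out of reach is approached as far as the arm can. A call with a gripper value outside its range is refused whole. The fingers move at their own pace and stop on an object; the grip force is fixed at half the most. Time passes only in rows, so rows that repeat a pose let the fingers close. It gives the time, the measured TCP pose, the force and the opening at its end, in the units of the state.
- readout.get_obs(): the state, without advancing time (a new reading comes with each control period).
- camera(name): name is "scene" or "top" or "wrist"; returns the picture (420x560x3 uint8, red, green, blue); there is no depth.
- get_calibration(name): a dict with "fx", "fy", "cx", "cy" (pixels), "R" (3x3) and "t" (3): a world point X has camera coordinates R X + t. Camera axes: x right, y down, z forward; pixel columns grow to the right and rows downward; lengths in m; the calibration is good to about 2 mm. The wrist camera is an equidistant fisheye: a pixel r from the principal point sees the ray r / f radians off the axis. A picture is of the moment at which its call begins: read the wrist's pose just before it. get_calibration takes no time and is no camera call; for the wrist camera it gives the pose at the moment of the call.
- order.job_done(): hands the job in, once; it reports no verdict.
The state is a dict: "clock": time; "joint_pos": joint angles; "joint_vel": joint speeds; "tau": joint torques, N m; "eef_pos": TCP position; "tool_rot": TCP orientation; "ft_force": force on the tool from outside, world axes, zero at the start; "ft_torque": the same for the moment, N m; "grip_width": finger opening in m.
Only numpy, scipy, OpenCV 4.12 (cv2) and the standard library are available. Lean on these libraries where they do the work, as an engineer would, in place of code of your own. Each camera call takes 0.05 s, during which the arm holds its last target. There are 200 camera calls.

### The job

Stand each black lens barrel upright inside the plywood ring of its own size, flat on the table within the hole: first the large one in the large ring, then the middle one, and last the small one. Set them down rather than dropping them, and leave the white barrels and the yellow glue gun where they are.

Things in the scene. Friction and masses are not known exactly. Their poses are not given: they have to be found in the camera images.
- black_large: the large black lens barrel: an upright plain black cylinder 60 mm in diameter and 55 mm tall with a dark lens on top, loose, 60 to 225 g; origin at the centre of its underside, z up along its axis
- black_middle: the middle black lens barrel: an upright plain black cylinder 47 mm in diameter and 55 mm tall with a dark lens on top, loose, 60 to 225 g; origin at the centre of its underside, z up along its axis
- black_small: the small black lens barrel: an upright plain black cylinder 34 mm in diameter and 55 mm tall with a dark lens on top, loose, 60 to 225 g; origin at the centre of its underside, z up along its axis
- ring_large: the large plywood ring, lying flat and fixed to the table: outer diameter 108 mm, round through-hole 76 mm wide, 9 mm thick; through the hole one sees the table, on which the barrel is to stand; origin at the hole's centre, on the table top (z up)
- ring_middle: the middle plywood ring, lying flat and fixed to the table: outer diameter 95 mm, round through-hole 63 mm wide, 9 mm thick; through the hole one sees the table, on which the barrel is to stand; origin at the hole's centre, on the table top (z up)
- ring_small: the small plywood ring, lying flat and fixed to the table: outer diameter 82 mm, round through-hole 50 mm wide, 9 mm thick; through the hole one sees the table, on which the barrel is to stand; origin at the hole's centre, on the table top (z up)
- white_large: a large white plastic barrel, a misprint: an upright white cylinder 60 mm in diameter and 55 mm tall, loose; to be left alone; origin at the centre of its underside
- white_small: a small white plastic barrel, a misprint: an upright white cylinder 34 mm in diameter and 55 mm tall, loose; to be left alone; origin at the centre of its underside
- glue_gun: a yellow glue gun lying on its side beyond the other things, 32 mm high, body 46 mm by 120 mm along its y with a nozzle reaching 102 mm to its +y, grip reaching 110 mm to its +x; loose, to be left alone; origin under the middle of its body
Mind the look-alikes: they are no part of the job. Leave any orange look-alike of the black_large alone.

How it is judged:
On the way, in this order (a step that is already met when the one before it is completed fails the run):
1. the large black barrel stands in the large ring and is let go (horizontal distance between black_large and ring_large below 0.012 m and height (world z) of black_large below 0.005 m and angle between black_large's own z axis and vertical below 0.1 rad and linear speed of black_large below 0.02 m/s and contact force between the fingers and black_large below 0.1 N), for 0.2 s.
2. the middle black barrel stands in the middle ring and is let go (horizontal distance between black_middle and ring_middle below 0.012 m and height (world z) of black_middle below 0.005 m and angle between black_middle's own z axis and vertical below 0.1 rad and linear speed of black_middle below 0.02 m/s and contact force between the fingers and black_middle below 0.1 N), for 0.2 s.
3. the small black barrel stands in the small ring and is let go (horizontal distance between black_small and ring_small below 0.012 m and height (world z) of black_small below 0.005 m and angle between black_small's own z axis and vertical below 0.1 rad and linear speed of black_small below 0.02 m/s and contact force between the fingers and black_small below 0.1 N), for 0.2 s.
At the end, for the whole second after the job is handed in: Each black barrel stands inside the ring of its own size: its underside's centre within 12 mm of the ring's centre horizontally and less than 5 mm above the table, tilted less than 0.1 rad, at rest and released (all of step 1 and all of step 2 and all of step 3); the robot touches nothing.
It fails at once if a white barrel is moved more than 15 mm (distance of any of white_large, white_small from where it was at the start of the episode above 0.015 m).
It fails at once if the glue gun is moved more than 15 mm (distance of glue_gun from where it was at the start of the episode above 0.015 m).
It fails at once if a black barrel is dropped: out of the fingers with its underside more than 30 mm above the table ((height (world z) of black_large above 0.03 m and contact force between the fingers and black_large below 0.05 N) or (height (world z) of black_middle above 0.03 m and contact force between the fingers and black_middle below 0.05 N) or (height (world z) of black_small above 0.03 m and contact force between the fingers and black_small below 0.05 N)).
It also fails if it takes over 83 s, if anything falls off the work surface, if the arm or the gripper's body presses on something with over 40 N, if the wrist force passes 120 N, or if a joint passes its speed limit or range.

## Working session

There is one attempt and no reset: what is moved stays moved. The work goes in short steps, Python scripts to look and compute and a tool call to move; the robot and the scene stay as the last step left them, time stands still between calls to the robot, and variables do not carry over. Pictures are saved under pics/ and viewed, about 12 in all and at most 16, crops included, and the job is handed in when it is done.

Besides the shell and the picture viewer there is one more tool, called after "Call:" as name(argument=value, ...), one argument or row to a line, values as JSON. send_rows: Moves the arm, as the interface text tells. Its arguments: {"type":"object","properties":{"moves":{"type":"array","items":{"type":"array"}}},"required":["moves"]}

```bash
mkdir -p pics; ls
python3 - <<'E'
from workcell import readout,camera,get_calibration,order,bot
import cv2,numpy as np
for n in("scene","top"):
    im=camera(n);np.save(f"pics/{n}0.npy",im);cv2.imwrite(f"pics/{n}0.png",im[:,:,::-1])
    c=get_calibration(n);print(n,c)
print(readout.get_obs(),bot.tips_ahead)
E
```

```text
pics
scene {'fx': 445.7249304030383, 'fy': 445.7249304030383, 'cx': 278.58099839332965, 'cy': 215.03532847129878, 'R': array([[ 0.23916965,  0.97075337,  0.02087524],
       [ 0.65332631, -0.14498449, -0.74306408],
       [-0.71830537,  0.19135672, -0.66889461]]), 't': array([-0.15927294, -0.32957324,  1.50935473])}
top {'fx': 473.4495450402825, 'fy': 473.4495450402825, 'cx': 278.5041399105316, 'cy': 209.89104266320606, 'R': array([[ 0.01502068, -0.99982697, -0.01097332],
       [-0.9802064 , -0.01255744, -0.19757968],
       [ 0.19740769,  0.0137239 , -0.98022541]]), 't': array([0.0256446 , 0.56280107, 0.97553548])}
{'clock': 0.1, 'joint_pos': array([ 1.30698556e+00,  2.41359209e-01,  3.86546304e-03,  1.33519268e+00,
       -2.76167630e-06,  1.57077373e+00]), 'joint_vel': array([-9.72592683e-04, -1.15404850e-03,  3.42291519e-03, -2.22816741e-05,
       -5.67824048e-04, -3.93403557e-04]), 'tau': array([ 4.25931048e-04, -3.73138547e+01,  2.53010041e+01,  1.08952430e-02,
        8.42100098e-05, -1.30372353e-06]), 'eef_pos': array([0.1302711 , 0.48229351, 0.30309356]), 'tool_rot': array([ 1.31511951e-01,  9.91314135e-01, -9.37017772e-04, -1.22937369e-04]), 'ft_force': array([ 0.57765013,  0.43354445, -0.73732792]), 'ft_torque': array([ 0.02449642, -0.00683483, -0.02731443]), 'grip_width': 0.08584864177631453} 0.0726
```

View pics/top0.png

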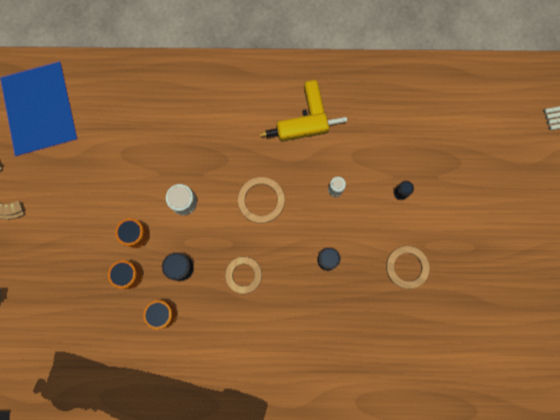

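View pics/scene0.png

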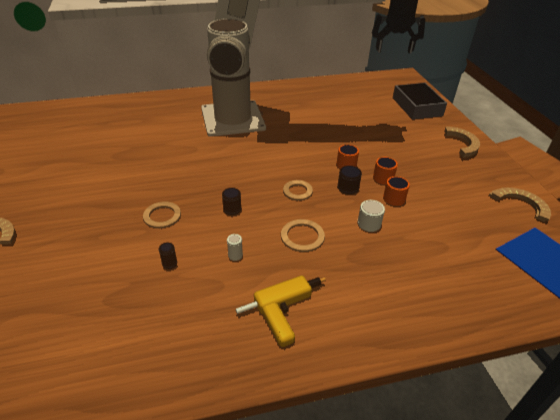

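The top view shows the black barrels: large at (177,266), middle (329,259) and small (404,190). The rings are large at (261,200), middle (408,267) and small (243,275). The whites are at (180,198) and (338,186), and three orange look-alikes sit to the left of the large black. The scene view agrees with this.

```bash
cat > h.py <<'E'
import numpy as np,cv2
from workcell import readout,camera,get_calibration,order,bot
from scipy.spatial.transform import Rotation as Rn
def ray(c,u,v,fish=False):
    x=np.array([(u-c['cx'])/c['fx'],(v-c['cy'])/c['fy']])
    if fish:
        th=np.linalg.norm(x);d=np.r_[x/max(th,1e-9)*np.sin(th),np.cos(th)]
    else: d=np.r_[x,1]
    R=np.array(c['R']);return -R.T@c['t'],R.T@d
def onplane(c,u,v,z,fish=False):
    o,d=ray(c,u,v,fish);return (o+d*(z-o[2])/d[2])[:2]
def proj(c,X):
    p=np.array(c['R'])@X+c['t'];return np.array([c['fx']*p[0]/p[2]+c['cx'],c['fy']*p[1]/p[2]+c['cy']])
def masks(im):
    hsv=cv2.cvtColor(im,cv2.COLOR_RGB2HSV);H,S,V=[hsv[:,:,i].astype(int) for i in range(3)]
    return dict(black=V<62, white=(S<70)&(V>120), tan=(V>150)&(S>60)&(S<170)&(H>8)&(H<25))
def tool(dx,dy,dz):
    "world shift m -> tool mm"
    o=readout.get_obs();return Rn.from_quat(o['tool_rot']).inv().apply([dx,dy,dz])*1000
E
python3 - <<'E'
from h import *
for n in("top","scene"):
    im=np.load(f"pics/{n}0.npy");c=get_calibration(n)
    for k,m in masks(im).items():
        N,l,s,ce=cv2.connectedComponentsWithStats(m.astype(np.uint8))
        for i in range(1,N):
            x,y,w,h,a=s[i]
            if a<120 or a>6000: continue
            mm=(l==i).astype(np.uint8)
            ct=max(cv2.findContours(mm,0,2)[0],key=len)
            e=cv2.fitEllipse(cv2.convexHull(ct))if len(ct)>8 else None
            z=.0045 if k=='tan' else .0275
            M=cv2.moments(cv2.convexHull(ct));cc=(M['m10']/M['m00'],M['m01']/M['m00'])
            print(n,k,s[i],np.round(cc,1),onplane(c,*cc,z).round(4),np.round(e[1],1))
E
```

```text
top black [394 182  19  17 185] [403. 190.] [ 0.6175 -0.2461] [14.6 20.6]
top black [163 253  30  28 224] [177.7 266.4] [0.4389 0.2531] [27.2 31.2]
top white [545 106  15  18 187] [552.9 114.6] [ 0.802  -0.5996] [16.6 28.7]
top white [330 177  16  15 192] [337.5 184. ] [ 0.6297 -0.0988] [15.1 15.4]
top white [166 184  27  28 585] [179.  197.2] [0.5945 0.2591] [26.5 27.9]
top tan [ 32  54  69   4 154] [64.8 55.6] [0.9541 0.5668] [ 3.2 71.8]
top tan [242  55  84   6 235] [283.2  57.4] [0.9541 0.0285] [ 4.4 86.6]
top tan [465  57  69   5 150] [501.  59.] [ 0.9544 -0.5018] [ 3.4 72.3]
top tan [156  58  81   5 225] [192.5  59.9] [0.9455 0.2507] [ 7.5 84.2]
top tan [377  59  73   5 194] [412.3  61.3] [ 0.9465 -0.2863] [ 6.2 74.7]
top tan [ 381   81  179   21 1549] [465.4  91.4] [ 0.8688 -0.4102] [ 20.4 261.7]
top tan [ 68  87  52  10 221] [88.9 92.1] [0.8582 0.498 ] [12.1 51.6]
top tan [324 102 110   8 340] [376.5 106. ] [ 0.8292 -0.1963] [  8.5 109.7]
top tan [438 103 117  10 496] [490.9 107.5] [ 0.8281 -0.4683] [  8.8 124.1]
top tan [424 141  52   6 137] [449.7 143.2] [ 0.7377 -0.3653] [
[... 2930 characters left out ...]
913 -0.4125] [ 15.3 228.2]
scene tan [418   0  62  14 696] [445.8   6.4] [-0.9393  1.3369] [15.9 66. ]
scene tan [202 103  14  30 286] [208.9 116.9] [-0.013  -0.0745] [11.4 41.9]
scene tan [446 127  34  25 242] [464.3 138.6] [0.2907 0.7076] [20.9 39.8]
scene tan [283 180  30  19 266] [297.6 188.8] [0.4245 0.1131] [18.5 29. ]
scene tan [491 187  60  32 406] [524.5 199.8] [0.6022 0.7023] [27.9 62.6]
scene tan [360 199  26  17 280] [372.3 206.6] [0.5388 0.2854] [15.6 25.1]
scene tan [143 202  37  24 372] [161.2 213.5] [ 0.447  -0.2545] [23.7 37.5]
scene tan [  0 218  13  22 226] [  5.5 229.2] [ 0.4238 -0.6236] [19.4 22.7]
scene tan [281 219  44  31 515] [302.4 234.1] [0.598  0.0767] [30.3 43.4]
```

Call:
send_rows(
  moves=[
    [[-36,-14,5],[0,0,0],85],
    [[-72,-28,10],[0,0,0],85],
    [[-108,-42,15],[0,0,0],85],
    [[-144,-56,20],[0,0,0],85],
    [[-180,-70,25],[0,0,0],85],
    [[-216,-84,30],[0,0,0],85],
    [[-252,-98,35],[0,0,0],85],
    [[-288,-112,40],[0,0,0],85],
    [[-324,-126,45],[0,0,0],85],
    [[-360,-140,50],[0,0,0],85],
    [[-360,-140,50],[0,0,0],85],
    [[-360,-140,50],[0,0,0],85],
  ],
)

```text
clock: 1.1
eef_pos: [0.4422, 0.2515, 0.2523]
tool_rot: [0.134, 0.991, -0.001, -0.001]
ft_force: [-0.6, 0.4, 0.6]
grip_width: 0.0851
```

Run:
```python
from h import *
o=readout.get_obs();c=get_calibration("wrist");im=camera("wrist")
np.save("pics/w1.npy",im);cv2.imwrite("pics/w1.png",im[:,:,::-1])
im2=camera("top");np.save("pics/t1.npy",im2)
print(o['eef_pos'],o['tool_rot'],o['joint_pos'],c, -c['R'].T@c['t'])
```

```text
[0.44223437 0.25147507 0.25232199] [ 0.13371532  0.99101814 -0.00147072 -0.00104242] [ 5.17533994e-01  2.88323259e-01 -6.79534189e-02  1.21796125e+00
 -1.07424316e-03  7.85770335e-01] {'fx': 325.19226210127806, 'fy': 325.19226210127806, 'cx': 281.402604113596, 'cy': 214.53948236580726, 'R': array([[ 0.26496185,  0.96425509, -0.00271039],
       [ 0.92521843, -0.25344147,  0.28237965],
       [ 0.27159909, -0.07732754, -0.9592989 ]]), 't': array([-0.36005148, -0.36819773,  0.22888533])} [0.37389818 0.27156403 0.32256512]
```

View pics/w1.png

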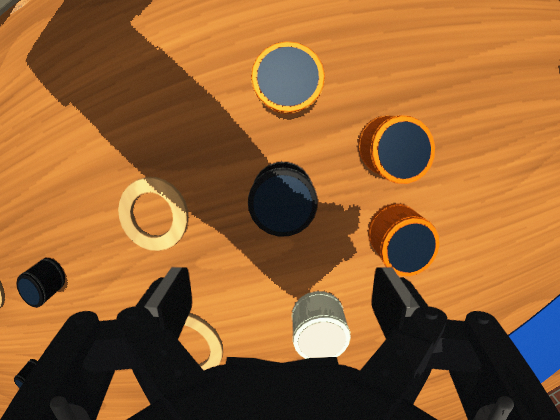

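The wrist view shows the large black barrel at (282,200) in shadow, clear of the orange ones and the white one. The small ring is at (153,214) and the middle barrel at (40,282).

```bash
cat >> h.py <<'E'
def blob(m,u,v,win=45):
    "component nearest (u,v) -> hull centroid, bbox, contour"
    N,l,s,ce=cv2.connectedComponentsWithStats(m.astype(np.uint8))
    d=[1e9 if s[i,4]<60 or i==0 else np.hypot(*(ce[i]-[u,v])) for i in range(N)]
    i=int(np.argmin(d));ct=max(cv2.findContours((l==i).astype(np.uint8),0,1)[0],key=len)[:,0]
    return s[i],ct.astype(float)
def fitcyl(c,ct,r,h,g,fish):
    "silhouette points cast as rays: each must be tangent to the upright cylinder -> least squares centre"
    from scipy.optimize import least_squares
    hull=cv2.convexHull(ct.astype(np.float32))[:,0]
    zs=np.linspace(0,h,12)
    L=np.array([[onplane(c,u,v,z,fish) for z in zs] for u,v in hull])
    f=lambda p:np.linalg.norm(L-p,axis=2).min(1)-r
    s=least_squares(f,g,loss='soft_l1',f_scale=.002);return s.x,np.sqrt(np.mean(s.fun**2))
E
python3 - <<'E'
from h import *
im=np.load("pics/w1.npy");c=get_calibration("wrist")
V=im.max(2)
print(V[195:205,282],V[200,240:256],V[240,275:285], V[150:165,285])
for th in(50,62,75):
    s,ct=blob((V<th)&(np.arange(420)[:,None]<260),282,200)
    print(th,s,fitcyl(c,ct,.03,.055,[.44,.253],True))
print(onplane(c,283,202,.055,True))
for n,p,g in(("top",(177,266),[.44,.253]),("scene",(349,180),[.44,.253])):
    i=np.load(f"pics/{n}0.npy");s,ct=blob(i.max(2)<62,*p);print(n,s,fitcyl(get_calibration(n),ct,.03,.055,g,False))
R=[("ring_large",.054,(302,234),(261,200),[.598,.077]),("ring_middle",.0475,(161,213),(408,267),[.447,-.2545]),("ring_small",.041,(297,189),(243,275),[.4245,.113])]
i=np.load("pics/scene0.npy")
for k,r,p,q,g in R:
    s,ct=blob(masks(i)['tan'],*p);print(k,s,fitcyl(get_calibration("scene"),ct,r,.009,g,False))
i=np.load("pics/top0.npy")
for k,r,p,q,g in R: print(k,i[q[1],q[0]],[i[q[1],q[0]+d].tolist() for d in range(14,25)])
E
```

```text
[27 27 30 29 33 32 32 28 27 30] [91 87 89 89 88 92 94 93 20  9 13 13 10 17 30 27] [100 101 101 102 104 104 106 105 107 105] [213 225 228 230 231 230 231 228 225 226 226 173  32  13   7]
50 [ 248  162   70   75 3397] (array([0.43923291, 0.25480715]), np.float64(0.0007074062088728213))
62 [ 248  162   70   75 3573] (array([0.43923726, 0.25488511]), np.float64(0.0005278670078703433))
75 [ 248  162   70   75 3749] (array([0.43939448, 0.25481307]), np.float64(0.0004436511905470709))
[0.43804813 0.25597506]
top [163 253  30  28 224] (array([0.43961564, 0.25165473]), np.float64(0.0022179972748840645))
scene [338 166  23  29 562] (array([0.44428786, 0.25308656]), np.float64(0.001330431087686627))
ring_large [281 219  44  31 515] (array([0.59361183, 0.07739754]), np.float64(0.004361475537193011))
ring_middle [143 202  37  24 372] (array([ 0.44242864, -0.25379514]), np.float64(0.0051123466839275745))
ring_small [283 180  30  19 266] (array([0.41921633, 0.11506484]), np.float64(0.0046563356482827245))
ring_large [154 103  54] [[150, 100, 51], [146, 97, 51], [152, 112, 68], [187, 154, 102], [195, 163, 107], [194, 158, 103], [196, 160, 104], [195, 158, 104], [190, 153, 100], [165, 124, 77], [151, 102, 55]]
ring_middle [152  99  53] [[125, 101, 67], [174, 138, 90], [185, 148, 97], [184, 145, 95], [184, 146, 95], [185, 147, 97], [181, 142, 93], [162, 120, 75], [148, 101, 56], [145, 95, 51], [144, 95, 52]]
ring_small [146  97  50] [[177, 140, 93], [178, 142, 93], [179, 142, 94], [169, 136, 90], [144, 110, 73], [143, 97, 54], [145, 97, 50], [146, 97, 51], [146, 98, 51], [146, 97, 51], [147, 98, 53]]
```

Call:
send_rows(
  moves=[
    [[4,2,30],[0,0,0],85],
    [[4,2,60],[0,0,0],85],
    [[4,2,90],[0,0,0],85],
    [[4,2,115],[0,0,0],85],
    [[4,2,135],[0,0,0],85],
    [[4,2,150],[0,0,0],85],
    [[4,2,160],[0,0,0],85],
    [[4,2,166],[0,0,0],85],
    [[4,2,166],[0,0,0],85],
  ],
)

```text
clock: 1.95
eef_pos: [0.4359, 0.2563, 0.0862]
tool_rot: [0.131, 0.991, -0.002, -0.002]
ft_force: [-0.2, 0.4, 0.0]
grip_width: 0.0845
```

Call:
send_rows(
  moves=[
    [[0,0,0],[0,0,0],70],
    [[0,0,0],[0,0,0],60],
    [[0,0,0],[0,0,0],50],
    [[0,0,0],[0,0,0],50],
    [[0,0,0],[0,0,0],50],
    [[0,0,0],[0,0,0],50],
    [[0,0,0],[0,0,0],50],
    [[0,0,0],[0,0,0],50],
    [[0,0,0],[0,0,0],50],
  ],
)

```text
clock: 2.7
eef_pos: [0.4366, 0.2568, 0.0876]
tool_rot: [0.131, 0.991, -0.001, -0.001]
ft_force: [-1.3, -0.5, 6.0]
grip_width: 0.059
```

Call:
send_rows(
  moves=[
    [[0,0,-5],[0,0,0],45],
    [[0,0,-20],[0,0,0],45],
    [[0,0,-40],[0,0,0],45],
    [[0,0,-60],[0,0,0],45],
    [[0,0,-80],[0,0,0],45],
    [[0,0,-95],[0,0,0],45],
    [[0,0,-100],[0,0,0],45],
    [[0,0,-100],[0,0,0],45],
  ],
)

```text
clock: 3.37
eef_pos: [0.4376, 0.2573, 0.1891]
tool_rot: [0.131, 0.991, 0.0, 0.001]
ft_force: [-0.1, 0.2, -1.7]
grip_width: 0.0589
```

Run:
```python
from h import *
o=readout.get_obs();c=get_calibration("wrist");im=camera("wrist")
np.save("pics/w2.npy",im);cv2.imwrite("pics/w2.png",im[:,:,::-1])
print(o['eef_pos'],o['tool_rot'],o['grip_width'],o['ft_force'],tool(.130+.03,-.178,.0))
```

```text
[0.43755477 0.25729816 0.18908502] [1.30775244e-01 9.91411797e-01 2.75256164e-04 6.38559161e-04] 0.05887473370550317 [-0.13104074  0.15205948 -1.67200299] [-2.00679004e+02 -1.30429815e+02  3.05308384e-02]
```

View pics/w2.png

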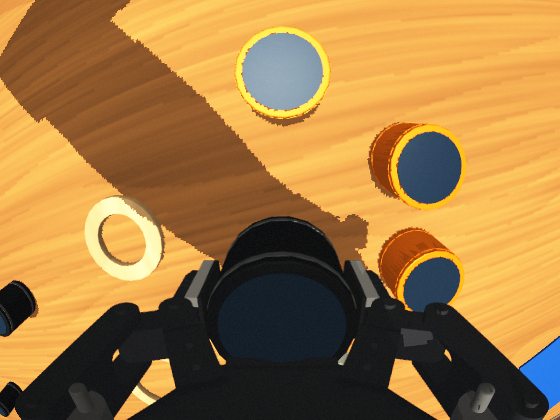

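Call:
send_rows(
  moves=[
    [[-15,-6,0],[0,0,0],45],
    [[-40,-17,0],[0,0,0],45],
    [[-70,-30,0],[0,0,0],45],
    [[-105,-45,0],[0,0,0],45],
    [[-140,-60,0],[0,0,0],45],
    [[-175,-76,0],[0,0,0],45],
    [[-205,-89,0],[0,0,0],45],
    [[-235,-102,0],[0,0,0],45],
    [[-255,-110,0],[0,0,0],45],
    [[-266,-115,0],[0,0,0],45],
    [[-266,-115,0],[0,0,0],45],
    [[-266,-115,0],[0,0,0],45],
  ],
)

```text
clock: 4.42
eef_pos: [0.6633, 0.0762, 0.1851]
tool_rot: [0.131, 0.991, -0.001, -0.002]
ft_force: [-0.3, 0.3, -1.6]
grip_width: 0.0589
```

Run:
```python
from h import *
c0=get_calibration("wrist")
o=readout.get_obs();c=get_calibration("wrist");im=camera("wrist")
np.savez("pics/w3.npz",im=im,R=c['R'],t=c['t']);cv2.imwrite("pics/w3.png",im[:,:,::-1])
print(o['eef_pos'],o['tool_rot'],o['grip_width'])
m=masks(im)['tan']
S=cv2.cvtColor(im,cv2.COLOR_RGB2HSV)
print(S[150:151,180:380:6].tolist())
```

```text
[0.66325401 0.07617059 0.18514763] [ 1.31435586e-01  9.91321477e-01 -8.00552089e-04 -2.40329935e-03] 0.05886971679082658
[[[14, 181, 124], [13, 177, 124], [17, 137, 158], [17, 139, 161], [17, 136, 171], [17, 135, 170], [14, 181, 120], [13, 178, 129], [14, 188, 133], [13, 182, 136], [13, 180, 133], [13, 178, 132], [13, 178, 130], [14, 181, 127], [13, 178, 126], [13, 186, 125], [13, 176, 122], [14, 179, 118], [13, 186, 114], [13, 175, 115], [14, 182, 115], [16, 134, 139], [17, 138, 157], [26, 84, 254], [26, 88, 254], [16, 174, 241], [17, 170, 244], [17, 169, 244], [16, 174, 240], [16, 176, 240], [17, 175, 241], [17, 175, 241], [17, 179, 240], [16, 174, 237]]]
```

View pics/w3.png

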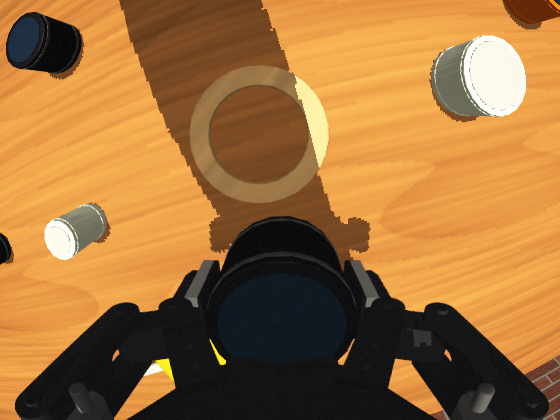

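The large ring sits at about (259,134) in the wrist view. The barrel is held upright in the fingers, with its far bottom rim at v≈217.

```bash
cat >> h.py <<'E'
def ringfit(c,im,u,v,R):
    S=cv2.cvtColor(im,cv2.COLOR_RGB2HSV).astype(int);m=((S[:,:,1]<158)&(S[:,:,1]>50)&(S[:,:,0]>13)&(S[:,:,0]<32)&(S[:,:,2]>100)).astype(np.uint8)
    m=cv2.morphologyEx(m,cv2.MORPH_OPEN,np.ones((3,3),np.uint8))
    w=np.zeros_like(m);cv2.circle(w,(u,v),R,1,-1);m*=w
    cs,hi=cv2.findContours(m,cv2.RETR_CCOMP,cv2.CHAIN_APPROX_NONE)
    k=max(range(len(cs)),key=lambda i:cv2.contourArea(cs[i]));ch=[i for i in range(len(cs)) if hi[0][i][3]==k]
    out=[]
    for i in [k]+sorted(ch,key=lambda i:-cv2.contourArea(cs[i]))[:1]:
        P=np.array([onplane(c,*p,.009,True) for p in cv2.convexHull(cs[i])[:,0].astype(float)],np.float32)
        e=cv2.fitEllipse(P*1000);out.append((np.round(e[0],1),np.round(e[1],1)))
    return out
def heldarc(c,im,zb,r,rows=(205,250),half=40):
    "bottom rim arc (far side) of the held barrel -> centre"
    from scipy.optimize import least_squares
    V=im.max(2);P=[]
    for u in range(282-half,283+half,4):
        col=V[150:rows[1]+40,u].astype(int);d=np.where(col>70)[0]
        v=150+d[d<rows[1]-150+20].max()+.5;P.append(onplane(c,u,v,zb,True))
    P=np.array(P);s=least_squares(lambda p:np.hypot(*(P-p).T)-r,P.mean(0)+[r,0],loss='soft_l1',f_scale=.001)
    return s.x,np.abs(s.fun).max()
E
python3 - <<'E'
from h import *
d=np.load("pics/w3.npz");c=get_calibration("wrist");c=dict(c,R=d['R'],t=d['t']);im=d['im']
print(ringfit(c,im,259,134,90))
for zb in(.0955,.0975,.0995):print(heldarc(c,im,zb,.03))
V=im.max(2);print([(u,V[205:235:2,u].tolist()) for u in(250,282,310)])
o=readout.get_obs();print(o['eef_pos'])
E
```

```text
[(array([598.9,  75.9]), array([106.6, 106.8])), (array([598.4,  76. ]), array([75.2, 76.1]))]
(array([0.66945764, 0.07540602]), np.float64(0.00036250725493398167))
(array([0.66892286, 0.07554755]), np.float64(0.000390758493601949))
(array([0.66838706, 0.07568892]), np.float64(0.00041823529414999547))
[(250, [122, 120, 123, 126, 120, 118, 119, 123, 119, 117, 18, 40, 13, 15, 13]), (282, [120, 120, 121, 124, 123, 120, 19, 45, 14, 10, 12, 15, 15, 15, 14]), (310, [125, 122, 120, 119, 125, 122, 119, 117, 117, 51, 36, 26, 11, 16, 11])]
[0.66285279 0.0768722  0.18565574]
```

Call:
send_rows(
  moves=[
    [[15,-4,0],[0,0,0],45],
    [[35,-9,0],[0,0,0],45],
    [[55,-14,0],[0,0,0],45],
    [[67,-17,0],[0,0,0],45],
    [[67,-17,10],[0,0,0],45],
    [[67,-17,25],[0,0,0],45],
    [[67,-17,42],[0,0,0],45],
    [[67,-17,58],[0,0,0],45],
    [[67,-17,65],[0,0,0],45],
    [[67,-17,65],[0,0,0],45],
    [[67,-17,65],[0,0,0],45],
  ],
)

```text
clock: 5.38
eef_pos: [0.5931, 0.0782, 0.1205]
tool_rot: [0.131, 0.991, -0.001, -0.003]
ft_force: [0.8, -0.2, -1.6]
grip_width: 0.0588
```

Run:
```python
from h import *
o=readout.get_obs();c=get_calibration("wrist");im=camera("wrist")
cv2.imwrite("pics/w4.png",im[:,:,::-1])
print(o['eef_pos'],o['tool_rot'],o['grip_width'],heldarc(c,im,o['eef_pos'][2]-.0876,.03))
```

```text
[0.59313528 0.07823111 0.12052038] [ 1.30504874e-01  9.91443280e-01 -8.66713437e-04 -2.81947609e-03] 0.05876918781858445 (array([0.5988853 , 0.07772638]), np.float64(0.0005108513066223036))
```

View pics/w4.png

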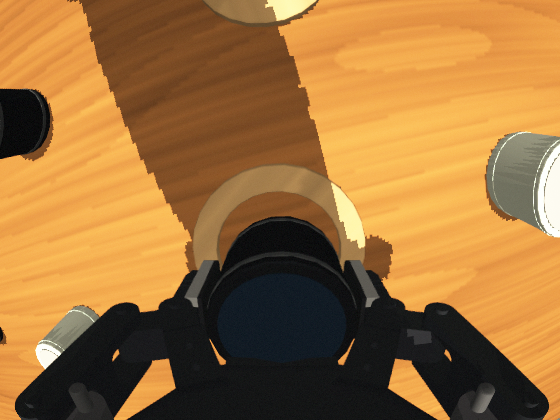

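The barrel is above the hole and centred to within 2 mm, so I'm lowering it.

Call:
send_rows(
  moves=[
    [[0,-1,8],[0,0,0],45],
    [[0,-1,16],[0,0,0],45],
    [[0,-1,22],[0,0,0],45],
    [[0,-1,27],[0,0,0],45],
    [[0,-1,30],[0,0,0],45],
    [[0,-1,31],[0,0,0],45],
    [[0,-1,31],[0,0,0],45],
  ],
)

```text
clock: 6.02
eef_pos: [0.5932, 0.0771, 0.0899]
tool_rot: [0.131, 0.991, -0.001, -0.002]
ft_force: [0.2, -0.5, -1.7]
grip_width: 0.059
```

Call:
send_rows(
  moves=[
    [[0,0,1],[0,0,0],45],
    [[0,0,2],[0,0,0],45],
    [[0,0,3],[0,0,0],45],
    [[0,0,3],[0,0,0],45],
  ],
)

```text
clock: 6.35
eef_pos: [0.5934, 0.0772, 0.0876]
tool_rot: [0.131, 0.991, -0.001, -0.002]
ft_force: [-0.9, 0.2, 2.6]
grip_width: 0.0592
```

Force changed from −1.7 to +2.6 N, so the barrel is on the table. I'll release and rise.

Call:
send_rows(
  moves=[
    [[0,0,0],[0,0,0],65],
    [[0,0,0],[0,0,0],72],
    [[0,0,0],[0,0,0],80],
    [[0,0,0],[0,0,0],85],
    [[0,0,0],[0,0,0],85],
    [[0,0,0],[0,0,0],85],
    [[0,0,-10],[0,0,0],85],
    [[0,0,-35],[0,0,0],85],
    [[0,0,-70],[0,0,0],85],
    [[0,0,-105],[0,0,0],85],
    [[0,0,-120],[0,0,0],85],
    [[0,0,-120],[0,0,0],85],
  ],
)

```text
clock: 7.35
eef_pos: [0.5966, 0.0776, 0.2141]
tool_rot: [0.131, 0.991, 0.001, 0.003]
ft_force: [0.7, 0.0, 1.4]
grip_width: 0.085
```

Run:
```python
from h import *
o=readout.get_obs();c=get_calibration("wrist");im=camera("wrist")
np.savez("pics/w5.npz",im=im,R=c['R'],t=c['t']);cv2.imwrite("pics/w5.png",im[:,:,::-1])
print(o['eef_pos'],o['tool_rot'],o['grip_width'])
i=camera("scene");cv2.imwrite("pics/s5.png",cv2.resize(i[120:300,130:420],None,fx=2.5,fy=2.5)[:,:,::-1])
```

```text
[0.59655905 0.07761213 0.21405888] [1.30636415e-01 9.91424586e-01 7.34375966e-04 3.29823362e-03] 0.08495442113319403
```

View pics/w5.png

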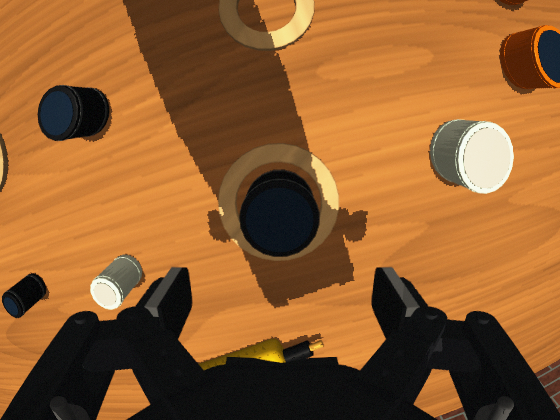

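The large black barrel stands inside the large ring, with its top at (279,222) and the ring at (278,203). The gap all round is consistent with perspective. Next I'll move over the middle barrel.

Call:
send_rows(
  moves=[
    [[8,-18,-10],[0,0,0],85],
    [[24,-50,-25],[0,0,0],85],
    [[40,-85,-35],[0,0,0],85],
    [[56,-120,-35],[0,0,0],85],
    [[72,-150,-35],[0,0,0],85],
    [[86,-181,-35],[0,0,0],85],
    [[86,-181,-35],[0,0,0],85],
    [[86,-181,-35],[0,0,0],85],
  ],
)

```text
clock: 8.12
eef_pos: [0.4626, -0.0761, 0.2432]
tool_rot: [0.132, 0.991, -0.0, -0.002]
ft_force: [0.7, -0.1, 0.7]
grip_width: 0.0851
```

Run:
```python
from h import *
o=readout.get_obs();c=get_calibration("wrist");im=camera("wrist")
np.savez("pics/w6.npz",im=im,R=c['R'],t=c['t']);cv2.imwrite("pics/w6.png",im[:,:,::-1])
print(o['eef_pos'],o['tool_rot'])
V=im.max(2);u0,v0=282,200
s,ct=blob((V<65)&(np.arange(420)[:,None]<262),u0,v0)
x,e=fitcyl(c,ct,.0235,.055,[.465,-.075],True);print(s,x,e,tool(*(x-o['eef_pos'][:2]),.0876-o['eef_pos'][2]))
d=np.load("pics/w5.npz");c5=dict(c,R=d['R'],t=d['t'])
s,ct=blob((d['im'].max(2)<65),279,215);print(s,fitcyl(c5,ct,.03,.055,[.598,.076],True),ringfit(c5,d['im'],278,203,80))
```

```text
[ 0.46261783 -0.0761478   0.24320034] [ 1.32217264e-01  9.91218450e-01 -1.41986301e-04 -2.13542253e-03]
[ 252  171   57   65 2829] [ 0.46198769 -0.07624299] 0.0003084002896619445 [ 1.22799834e-01 -1.73935946e-01  1.55601500e+02]
[ 239  169   81   88 5432] (array([0.59819516, 0.07703475]), np.float64(0.0004922600898708926)) [(array([598.6,  75.8]), array([106.7, 106.9])), (array([604.2,  74.7]), array([78.9, 90.3]))]
```

View pics/w6.png

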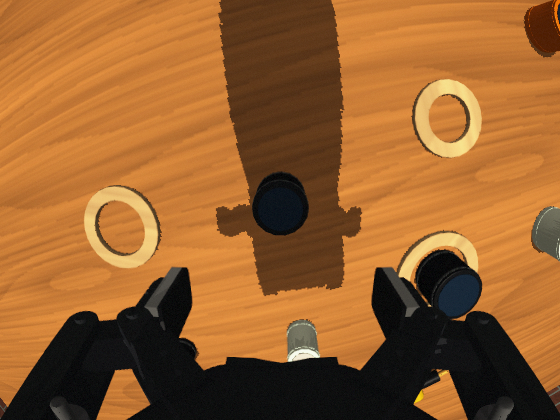

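The middle barrel is at (280,203), almost directly under the tool. The middle ring is at (122,226) and the small ring at (447,118). The large barrel measures about 1.3 mm from its ring's centre.

Call:
send_rows(
  moves=[
    [[0,0,30],[0,0,0],85],
    [[0,0,60],[0,0,0],85],
    [[0,0,90],[0,0,0],85],
    [[0,0,115],[0,0,0],85],
    [[0,0,135],[0,0,0],85],
    [[0,0,147],[0,0,0],85],
    [[0,0,155],[0,0,0],85],
    [[0,0,156],[0,0,0],85],
    [[0,0,156],[0,0,0],85],
  ],
)

```text
clock: 8.92
eef_pos: [0.4636, -0.0747, 0.0869]
tool_rot: [0.131, 0.991, 0.0, -0.002]
ft_force: [-0.6, 0.2, 0.0]
grip_width: 0.0851
```

Call:
send_rows(
  moves=[
    [[0,0,0],[0,0,0],70],
    [[0,0,0],[0,0,0],60],
    [[0,0,0],[0,0,0],50],
    [[0,0,0],[0,0,0],40],
    [[0,0,0],[0,0,0],35],
    [[0,0,0],[0,0,0],35],
    [[0,0,0],[0,0,0],35],
    [[0,0,0],[0,0,0],35],
    [[0,0,0],[0,0,0],35],
    [[0,0,0],[0,0,0],35],
  ],
)

```text
clock: 9.75
eef_pos: [0.4645, -0.075, 0.0881]
tool_rot: [0.131, 0.991, -0.0, -0.001]
ft_force: [-1.1, 0.1, 5.4]
grip_width: 0.0457
```

Run:
```python
from h import *
d=np.load("pics/w6.npz");c=dict(get_calibration("wrist"),R=d['R'],t=d['t'])
print(ringfit(c,d['im'],122,226,60),ringfit(c,d['im'],447,118,60))
```

```text
[(array([ 449. , -253.8]), array([93.9, 94.6])), (array([ 449., -254.]), array([64.4, 64.6]))] [(array([426.4, 110.8]), array([80.8, 81.5])), (array([426.1, 110.7]), array([50.2, 52.1]))]
```

Call:
send_rows(
  moves=[
    [[0,0,-5],[0,0,0],30],
    [[0,0,-20],[0,0,0],30],
    [[0,0,-45],[0,0,0],30],
    [[0,0,-75],[0,0,0],30],
    [[0,0,-95],[0,0,0],30],
    [[-10,-17,-100],[0,0,0],30],
    [[-30,-50,-100],[0,0,0],30],
    [[-50,-85,-100],[0,0,0],30],
    [[-70,-118,-100],[0,0,0],30],
    [[-87,-147,-100],[0,0,0],30],
    [[-95,-160,-100],[0,0,0],30],
    [[-95,-160,-100],[0,0,0],30],
  ],
)

```text
clock: 10.75
eef_pos: [0.5154, -0.2577, 0.1878]
tool_rot: [0.133, 0.991, -0.001, -0.0]
ft_force: [0.8, 0.5, -0.7]
grip_width: 0.0456
```

Run:
```python
from h import *
o=readout.get_obs();c=get_calibration("wrist");im=camera("wrist")
np.savez("pics/w7.npz",im=im,R=c['R'],t=c['t']);cv2.imwrite("pics/w7.png",im[:,:,::-1])
print(o['eef_pos'],o['tool_rot'],o['grip_width'],o['ft_force'])
print(heldarc(c,im,o['eef_pos'][2]-.0881,.0235,half=30))
```

```text
[ 0.51536808 -0.25774493  0.187823  ] [ 1.33038343e-01  9.91110675e-01 -6.42605798e-04 -1.27926532e-04] 0.04558681906764375 [ 0.7697392   0.50675841 -0.68937269]
(array([ 0.51482235, -0.25664883]), np.float64(0.00032156347141831104))
```

View pics/w7.png

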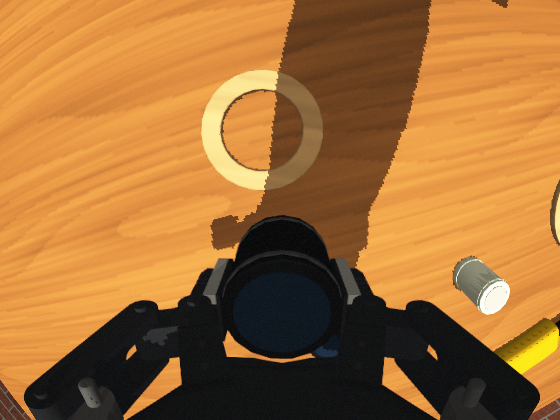

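The middle barrel is held and the middle ring is at (262,130).

Run:
```python
from h import *
d=np.load("pics/w7.npz");c=dict(get_calibration("wrist"),R=d['R'],t=d['t'])
r=ringfit(c,d['im'],262,130,68);print(r);p=r[0][0]/1000
b=heldarc(c,d['im'],.0997,.0235,half=30)[0];print(tool(*(p-b),0))
```

```text
[(array([ 449.3, -254.7]), array([93.9, 94. ])), (array([ 448.9, -254.4]), array([63.1, 63.3]))]
[ 63.74637074 -15.30347168   0.12096009]
```

Call:
send_rows(
  moves=[
    [[15,-4,0],[0,0,0],30],
    [[35,-8,0],[0,0,0],30],
    [[53,-13,0],[0,0,0],30],
    [[64,-15,0],[0,0,0],30],
    [[64,-15,10],[0,0,0],30],
    [[64,-15,25],[0,0,0],30],
    [[64,-15,42],[0,0,0],30],
    [[64,-15,58],[0,0,0],30],
    [[64,-15,65],[0,0,0],30],
    [[64,-15,65],[0,0,0],30],
    [[64,-15,65],[0,0,0],30],
  ],
)

```text
clock: 11.72
eef_pos: [0.4489, -0.2526, 0.1224]
tool_rot: [0.132, 0.991, 0.001, -0.001]
ft_force: [0.3, -0.1, -1.3]
grip_width: 0.0458
```

Run:
```python
from h import *
o=readout.get_obs();c=get_calibration("wrist");im=camera("wrist")
cv2.imwrite("pics/w8.png",im[:,:,::-1])
b=heldarc(c,im,o['eef_pos'][2]-.0881,.0235,half=30)
print(o['eef_pos'],o['tool_rot'],b,tool(*(np.array([.4492,-.2545])-b[0]),.0881-o['eef_pos'][2]))
```

```text
[ 0.44886514 -0.25263215  0.12241204] [ 1.31834407e-01  9.91270513e-01  5.05521606e-04 -1.48441384e-03] (array([ 0.4481594 , -0.25131113]), np.float64(0.0003195455337630035)) [-1.88648192 -2.80849868 34.30920564]
```

View pics/w8.png

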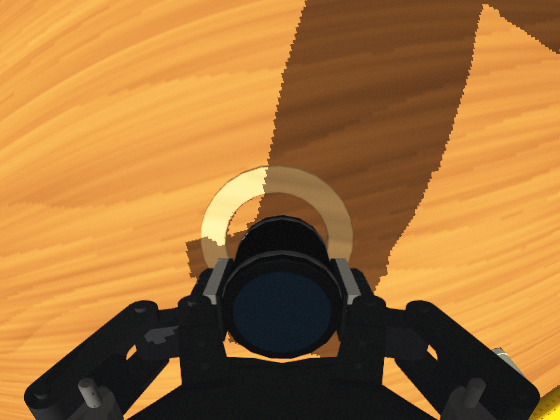

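The barrel is over the hole and about 3 mm too far right, so I'll correct that while lowering.

Call:
send_rows(
  moves=[
    [[-2,-3,2],[0,0,0],30],
    [[-2,-3,8],[0,0,0],30],
    [[-2,-3,16],[0,0,0],30],
    [[-2,-3,23],[0,0,0],30],
    [[-2,-3,28],[0,0,0],30],
    [[-2,-3,31],[0,0,0],30],
    [[-2,-3,32],[0,0,0],30],
    [[-2,-3,32],[0,0,0],30],
  ],
)

```text
clock: 12.43
eef_pos: [0.4502, -0.2563, 0.0906]
tool_rot: [0.132, 0.991, 0.0, -0.001]
ft_force: [0.0, -0.1, -0.8]
grip_width: 0.0455
```

Call:
send_rows(
  moves=[
    [[0,0,1],[0,0,0],30],
    [[0,0,2],[0,0,0],30],
    [[0,0,2.5],[0,0,0],30],
    [[0,0,2.5],[0,0,0],30],
  ],
)

```text
clock: 12.77
eef_pos: [0.4503, -0.2564, 0.0882]
tool_rot: [0.132, 0.991, 0.0, -0.001]
ft_force: [-0.4, 0.0, -0.8]
grip_width: 0.0458
```

Call:
send_rows(
  moves=[
    [[0,0,0.7],[0,0,0],30],
    [[0,0,1.4],[0,0,0],30],
    [[0,0,1.4],[0,0,0],30],
  ],
)

```text
clock: 13.02
eef_pos: [0.4503, -0.2564, 0.0881]
tool_rot: [0.132, 0.991, 0.0, -0.001]
ft_force: [-3.3, 1.8, 8.5]
grip_width: 0.0462
```

Contact at 8.5 N. I'll release and rise.

Call:
send_rows(
  moves=[
    [[0,0,0],[0,0,0],52],
    [[0,0,0],[0,0,0],60],
    [[0,0,0],[0,0,0],70],
    [[0,0,0],[0,0,0],80],
    [[0,0,0],[0,0,0],85],
    [[0,0,0],[0,0,0],85],
    [[0,0,-10],[0,0,0],85],
    [[0,0,-35],[0,0,0],85],
    [[0,0,-70],[0,0,0],85],
    [[0,0,-105],[0,0,0],85],
    [[0,0,-130],[0,0,0],85],
    [[0,0,-130],[0,0,0],85],
  ],
)

```text
clock: 14.02
eef_pos: [0.4533, -0.258, 0.225]
tool_rot: [0.132, 0.991, -0.002, 0.005]
ft_force: [0.4, -0.1, 1.1]
grip_width: 0.0853
```

Run:
```python
from h import *
o=readout.get_obs();c=get_calibration("wrist");im=camera("wrist")
np.savez("pics/w9.npz",im=im,R=c['R'],t=c['t']);cv2.imwrite("pics/w9.png",im[:,:,::-1])
s,ct=blob((im.max(2)<65)&(np.arange(420)[:,None]<262),280,203);print(s,fitcyl(c,ct,.0235,.055,[.449,-.254],True))
print(o['eef_pos'],tool(.618-o['eef_pos'][0],-.2455-o['eef_pos'][1],.25-o['eef_pos'][2]))
```

```text
[ 253  166   62   69 3210] (array([ 0.44890623, -0.25464887]), np.float64(0.0004614232442409641))
[ 0.45327931 -0.25804895  0.22502023] [-155.86585409   55.14963519  -24.05671344]
```

View pics/w9.png

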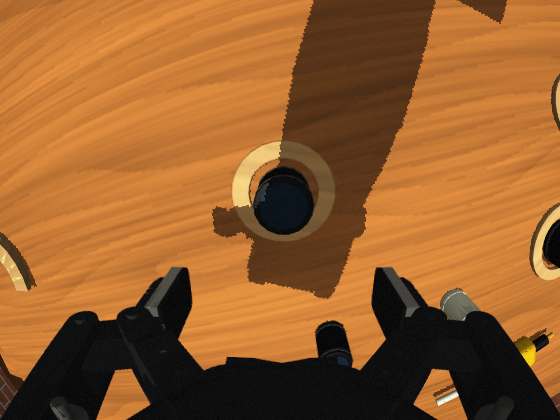

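The middle barrel stands in its ring, 0.3 mm from centre. Now over to the small one.

Call:
send_rows(
  moves=[
    [[-15,6,-10],[0,0,0],85],
    [[-45,16,-20],[0,0,0],85],
    [[-80,28,-24],[0,0,0],85],
    [[-115,40,-24],[0,0,0],85],
    [[-142,50,-24],[0,0,0],85],
    [[-156,55,-24],[0,0,0],85],
    [[-156,55,-24],[0,0,0],85],
    [[-156,55,-24],[0,0,0],85],
  ],
)

```text
clock: 14.73
eef_pos: [0.6168, -0.2445, 0.245]
tool_rot: [0.131, 0.991, -0.001, 0.001]
ft_force: [0.4, 1.4, -0.8]
grip_width: 0.0851
```

Run:
```python
from h import *
o=readout.get_obs();c=get_calibration("wrist");im=camera("wrist")
np.savez("pics/w10.npz",im=im,R=c['R'],t=c['t']);cv2.imwrite("pics/w10.png",im[:,:,::-1])
s,ct=blob((im.max(2)<65)&(np.arange(420)[:,None]<262),280,203);x,e=fitcyl(c,ct,.017,.055,[.618,-.2455],True)
print(s,x,e,o['eef_pos'],o['tool_rot'],tool(*(x-o['eef_pos'][:2]),.087-o['eef_pos'][2]))
```

```text
[ 259  179   42   51 1630] [ 0.61904728 -0.24607776] 0.00035499461911803876 [ 0.61684757 -0.24453546  0.24503723] [ 0.13144449  0.99132208 -0.0010903   0.0012997 ] [ -2.04534399  -0.61827106 158.04561669]
```

View pics/w10.png

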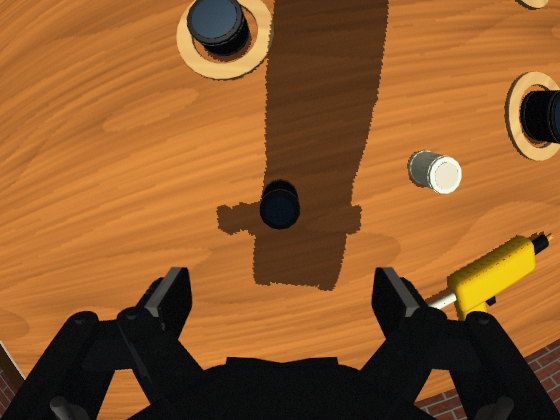

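The small barrel is at (280,203), nearly under the tool. The glue gun and the white barrel are well outside the finger span.

Call:
send_rows(
  moves=[
    [[-2,-1,30],[0,0,0],85],
    [[-2,-1,60],[0,0,0],85],
    [[-2,-1,90],[0,0,0],85],
    [[-2,-1,115],[0,0,0],85],
    [[-2,-1,135],[0,0,0],85],
    [[-2,-1,149],[0,0,0],85],
    [[-2,-1,157],[0,0,0],85],
    [[-2,-1,158],[0,0,0],85],
    [[-2,-1,158],[0,0,0],85],
  ],
)

```text
clock: 15.53
eef_pos: [0.6174, -0.247, 0.0878]
tool_rot: [0.132, 0.991, -0.001, 0.001]
ft_force: [-0.2, 0.7, -0.1]
grip_width: 0.0848
```

Call:
send_rows(
  moves=[
    [[0,0,0],[0,0,0],70],
    [[0,0,0],[0,0,0],60],
    [[0,0,0],[0,0,0],50],
    [[0,0,0],[0,0,0],40],
    [[0,0,0],[0,0,0],30],
    [[0,0,0],[0,0,0],22],
    [[0,0,0],[0,0,0],22],
    [[0,0,0],[0,0,0],22],
    [[0,0,0],[0,0,0],22],
    [[0,0,0],[0,0,0],22],
    [[0,0,0],[0,0,0],22],
  ],
)

```text
clock: 16.45
eef_pos: [0.618, -0.2472, 0.0888]
tool_rot: [0.132, 0.991, -0.001, 0.002]
ft_force: [0.3, 0.3, 6.8]
grip_width: 0.0329
```

Call:
send_rows(
  moves=[
    [[0,0,-5],[0,0,0],20],
    [[0,0,-20],[0,0,0],20],
    [[0,0,-45],[0,0,0],20],
    [[0,0,-75],[0,0,0],20],
    [[0,0,-95],[0,0,0],20],
    [[0,0,-100],[0,0,0],20],
    [[0,0,-100],[0,0,0],20],
  ],
)

```text
clock: 17.03
eef_pos: [0.6185, -0.2472, 0.1906]
tool_rot: [0.132, 0.991, -0.002, 0.004]
ft_force: [-0.9, -0.1, -0.8]
grip_width: 0.0328
```

Call:
send_rows(
  moves=[
    [[10,15,0],[0,0,0],20],
    [[29,42,0],[0,0,0],20],
    [[50,72,0],[0,0,0],20],
    [[72,103,0],[0,0,0],20],
    [[94,135,0],[0,0,0],20],
    [[116,167,0],[0,0,0],20],
    [[138,199,0],[0,0,0],20],
    [[160,230,0],[0,0,0],20],
    [[181,261,0],[0,0,0],20],
    [[201,290,0],[0,0,0],20],
    [[217,312,0],[0,0,0],20],
    [[217,312,0],[0,0,0],20],
  ],
)

```text
clock: 18.03
eef_pos: [0.4874, 0.1145, 0.1858]
tool_rot: [0.129, 0.992, -0.002, 0.001]
ft_force: [-0.1, -0.3, -1.5]
grip_width: 0.0332
```

Run:
```python
from h import *
o=readout.get_obs();c=get_calibration("wrist");im=camera("wrist")
np.savez("pics/w11.npz",im=im,R=c['R'],t=c['t']);cv2.imwrite("pics/w11.png",im[:,:,::-1])
print(o['eef_pos'],o['tool_rot'],o['grip_width'])
print(heldarc(c,im,o['eef_pos'][2]-.0888,.017,half=20))
```

```text
[0.48738664 0.11447024 0.18578987] [ 1.29048778e-01  9.91636563e-01 -1.67899674e-03  7.22312725e-04] 0.033171236599891185
(array([0.48947898, 0.11480418]), np.float64(0.000424966404012489))
```

View pics/w11.png

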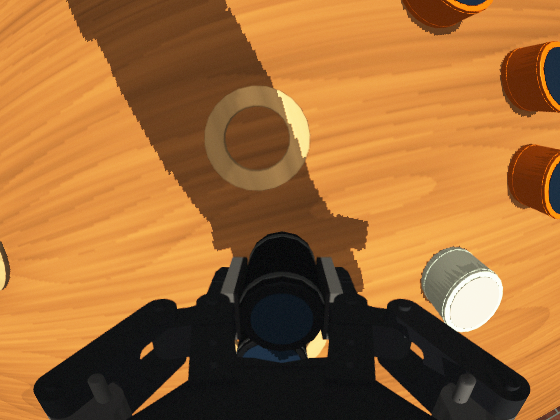

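The small barrel is held, and the small ring is at (257,138).

Run:
```python
from h import *
d=np.load("pics/w11.npz");c=dict(get_calibration("wrist"),R=d['R'],t=d['t'])
r=ringfit(c,d['im'],257,138,62);print(r);p=r[0][0]/1000
b=heldarc(c,d['im'],.097,.017,half=20)[0];print(b,tool(*(p-b),0),readout.get_obs()['eef_pos'])
```

```text
[(array([426.6, 111.5]), array([80.7, 81. ])), (array([426.2, 111.3]), array([49.9, 51.3]))]
[0.48947559 0.11480507] [ 59.90679514 -19.37586754  -0.12156254] [0.48843604 0.11264017 0.1859908 ]
```

Call:
send_rows(
  moves=[
    [[15,-4,0],[0,0,0],20],
    [[33,-9,0],[0,0,0],20],
    [[50,-14,0],[0,0,0],20],
    [[60,-18,0],[0,0,0],20],
    [[60,-18,10],[0,0,0],20],
    [[60,-18,25],[0,0,0],20],
    [[60,-18,42],[0,0,0],20],
    [[60,-18,58],[0,0,0],20],
    [[60,-18,65],[0,0,0],20],
    [[60,-18,65],[0,0,0],20],
    [[60,-18,65],[0,0,0],20],
  ],
)

```text
clock: 19.0
eef_pos: [0.4256, 0.1096, 0.1202]
tool_rot: [0.13, 0.991, -0.003, 0.0]
ft_force: [0.4, -0.3, -1.7]
grip_width: 0.0327
```

Run:
```python
from h import *
o=readout.get_obs();c=get_calibration("wrist");im=camera("wrist")
cv2.imwrite("pics/w12.png",im[:,:,::-1])
b=heldarc(c,im,o['eef_pos'][2]-.0888,.017,half=20)
print(o['eef_pos'],o['tool_rot'],b,tool(*(np.array([.4265,.1113])-b[0]),.0888-o['eef_pos'][2]),readout.get_obs()['eef_pos'])
```

```text
[0.42561094 0.10963212 0.12020781] [ 1.30292623e-01  9.91471049e-01 -2.96262374e-03  4.62275685e-04] (array([0.42764932, 0.10975986]), np.float64(0.00042496672785052175)) [ 1.61275626  1.34173005 31.3965319 ] [0.42624576 0.10993902 0.12091865]
```

View pics/w12.png

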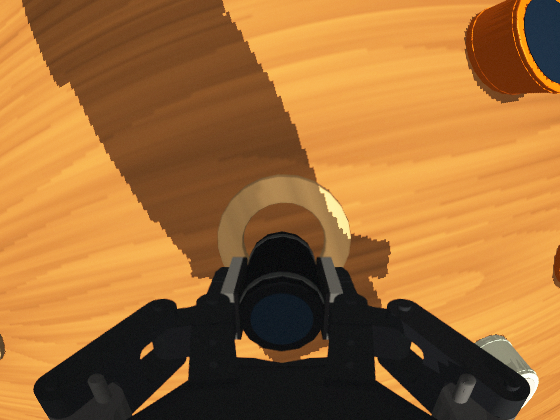

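The small barrel is over its hole and about 2 mm off, so I'll correct (+2,+1) and lower.

Call:
send_rows(
  moves=[
    [[2,1,3],[0,0,0],20],
    [[2,1,10],[0,0,0],20],
    [[2,1,18],[0,0,0],20],
    [[2,1,24],[0,0,0],20],
    [[2,1,28],[0,0,0],20],
    [[2,1,30],[0,0,0],20],
    [[2,1,30],[0,0,0],20],
  ],
)

```text
clock: 19.63
eef_pos: [0.4242, 0.1112, 0.0902]
tool_rot: [0.13, 0.991, -0.003, 0.001]
ft_force: [-1.1, -0.3, -1.3]
grip_width: 0.0326
```

Call:
send_rows(
  moves=[
    [[0,0,1],[0,0,0],20],
    [[0,0,2],[0,0,0],20],
    [[0,0,2],[0,0,0],20],
  ],
)

```text
clock: 19.88
eef_pos: [0.4243, 0.1112, 0.0888]
tool_rot: [0.13, 0.991, -0.003, 0.001]
ft_force: [-1.2, -1.1, 3.3]
grip_width: 0.0325
```

Contact at 3.3 N. I'll release and rise.

Call:
send_rows(
  moves=[
    [[0,0,0],[0,0,0],40],
    [[0,0,0],[0,0,0],50],
    [[0,0,0],[0,0,0],60],
    [[0,0,0],[0,0,0],72],
    [[0,0,0],[0,0,0],80],
    [[0,0,0],[0,0,0],80],
    [[0,0,-10],[0,0,0],80],
    [[0,0,-35],[0,0,0],80],
    [[0,0,-70],[0,0,0],80],
    [[0,0,-105],[0,0,0],80],
    [[0,0,-130],[0,0,0],80],
    [[0,0,-130],[0,0,0],80],
  ],
)

```text
clock: 20.88
eef_pos: [0.4272, 0.1128, 0.2242]
tool_rot: [0.13, 0.991, -0.001, 0.006]
ft_force: [0.8, -0.1, -1.1]
grip_width: 0.0798
```

Run:
```python
from h import *
o=readout.get_obs();c=get_calibration("wrist");im=camera("wrist")
s,ct=blob((im.max(2)<65)&(np.arange(420)[:,None]<262),280,203);print(s,fitcyl(c,ct,.017,.055,[.426,.111],True))
i=camera("scene")
a=cv2.resize(i[130:290,130:430],(560,299))
cv2.imwrite("pics/end.png",np.vstack([a,im[100:400]])[:,:,::-1]);print(o['eef_pos'],o['clock'])
j=np.load("pics/scene0.npy");d=cv2.absdiff(i,j).max(2);print("white/gun diffs",d[195:235,355:388].mean(),d[233:262,225:245].mean(),d[275:348,235:328].mean())
```

```text
[ 256  177   45   55 1900] (array([0.42521425, 0.11170135]), np.float64(0.0004884476645971509))
[0.42717812 0.11276549 0.22417549] 20.8833
white/gun diffs 5.2727272727272725 5.358620689655172 5.433200765944911
```

View pics/end.png

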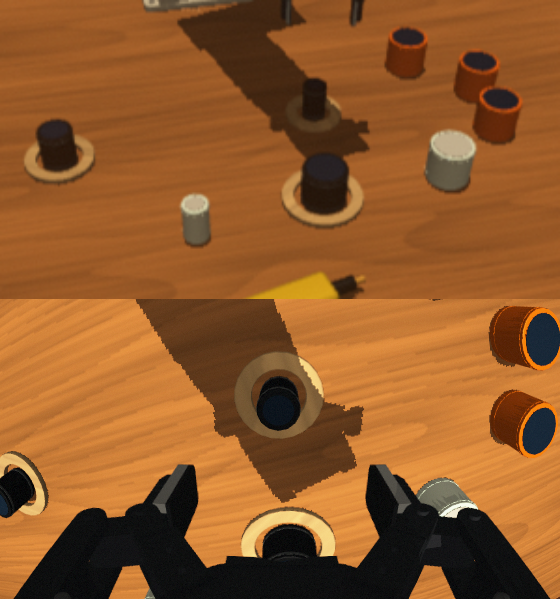

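All three barrels stand in their rings. The small one is about 1.3 mm off centre, and the arm is clear.

```bash
python3 -c "
from workcell import order
print(order.job_done())"
```

```text
the job is handed in; nothing more can be done
None
```

All three black barrels were placed upright in their own rings, in the order large, middle, small. Each was lowered until the wrist force showed contact, then released. The job was handed in at about 21 s of the 83 s allowed, and no verdict was reported.

**Barrel positions:** my last wrist-camera measurements put the barrels about 1.3 mm (large), 0.3 mm (middle) and 1.3 mm (small) from their ring centres. The limit is 12 mm.

**Other objects:** the white barrels and the glue gun show no change between the first and last scene images beyond image noise. The gripper was open and well above everything at hand-in.

**Disagreements:** two methods for the large barrel's position in the gripper differed by about 3 mm, and I corrected small offsets (1–4 mm) just before lowering each barrel. My first ring estimates from the scene camera were up to 7 mm off, so I used the wrist-camera fits instead.

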